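# Clamp the row of tins in the notched tin keeper

### The job

In the wooden tin keeper, pull the red release handle up and keep it up while you slide the fence along, pushing the two tins together and against the black sprung pad at the left end until the pad is pressed in about two thirds of its travel; then lower the handle and let go, so that the bar catches in the nearest notch, fully down, and the row stays clamped. Do not ram the pad to its stop, do not touch the tins with the robot or tip them over, and leave the cup, the timer and the tamper where they are.

Things in the scene. Friction and masses are not known exactly. Their poses are not given: they have to be found in the camera images.
- tin_keeper: Wooden tin keeper fixed to the worktop, 140 (x) x 360 mm (y), origin: centre of its underside. The fence slides towards its +y. Channel for the tins: 83 mm wide, middle at x = +26 mm, walls 28 mm high, steel runners at z = 8 mm. In front of it (x = -42 mm) a ladder of flat steel rungs, 5 mm thick, one every 8 mm along y: the gaps are the notches. End block at the +y end (y > 149 mm).
- release_handle (a point): Middle of the release bar's red grip, 40 (keeper x) x 14 (keeper y) x 30 mm high, on a 10 mm upright rod; 135 mm above the worktop when down (rest of the keeper and tins below 112 mm). Rides with the fence, 20 mm behind its face (-y), at keeper x = -42 mm. To be gripped across its 14 mm from above, fingers closing along the keeper's y.
- release_bar (a joint): Lift of the release bar: 0 = down, its cross pin in a notch, fence locked both ways; 0.014 m = upper stop. A spring pulls it down, 5.5 N at the bottom, 10 N at the top. The pin is clear of the rungs above 0.004 m. Should it hang on a rung's edge (0.001 to 0.004 m), grip and lift it again, shift the fence 2 mm further and let go.
- fence (a joint): Travel of the fence with its carriage along the keeper's +y, 0 (start, locked) to 0.112 m. The fence is an upright aluminium plate across the channel, face at keeper y = -125 mm + travel, top at 104 mm. Free, it slides with 40 N per m/s of drag (greased), plus about 1 N for the tins.
- end_pad (a joint): How far the black sprung pad (70 mm wide, top 104 mm) is pressed in, 0 to 0.018 m (stop); 0.9 N per mm from zero. Its brass stem is screwed in by an unmeasured amount, new at each start: the unpressed face lies between keeper y = +73 and +103 mm. If the bar is let go between notches, the row pushes the fence back up to 8 mm until the pin catches.
- tall_tin: Brown and white round tin with lid, 75 mm across, 101 mm high, empty, 0.09 kg or so; origin at the centre of its underside. Stands loose in the channel; which tin is nearer to the fence varies.
- short_tin: Blue-green and white round tin with lid, 69 mm across, 73 mm high, empty, 0.07 kg or so; origin at the centre of its underside. Stands loose in the channel.
- yellow_cup: Bystander: mustard-yellow espresso cup, 63 mm across, 56 mm high; origin at the centre of its underside.
- timer: Bystander: red and white kitchen timer, 62 mm across, 48 mm high; origin at the centre of its underside.
- coffee_tamper: Bystander: tamper with wooden handle, 58 mm across, 90 mm high; origin at the centre of its underside.
There are look-alikes about, which are no part of the job. Leave any pink look-alike of the short_tin alone.

How it is judged:
By the outcome, as a careful person would: the job done as asked, in the order asked, and still so for the second after the job is handed in, with the robot touching nothing.
It also fails if it takes over 54 s, if anything falls off the work surface, if the arm or the gripper's body presses on something with over 40 N, if the wrist force passes 120 N, or if a joint passes its speed limit or range.

### The arm

A 6-joint arm with a two-finger parallel gripper is mounted at the origin on a cart in front of the work surface, level with it; the furniture and walls round the work are solid. World frame = base frame: x ahead of the robot, y to its left, z up, the work surface at z = 0. Lengths are in m, angles in rad, forces in N, time in s.
With the tool pointing down it reaches from about 0.35 to 0.875 m from the base axis. Payload 4.2 kg.
Tool frame: the origin (TCP) lies at the very end of the fingers, on their centre line; the grasp point (between the pads) lies 19 mm behind it; z points along the fingers, y is the line along which they close (so a half turn about z gives the same grasp; the last joint's range is limited). The gripper opens to 87 mm and grips with 3 to 60 N. Pads are 19 mm wide; open, the fingers measure 117 mm over their backs; the gripper's body (75 mm by 190 mm) begins 51 mm behind the grasp point.
Start: joints at [-1.025, 0.385, 0.008, 0, -1.194, -0.259], TCP at [0.177, -0.599, 0.193] pointing down, gripper open.
Joint ranges: [-3.14, 3.14], [-1.21, 2.06], [-1.07, 1.41], [-3.16, 2.05], [-2.99, -0.16], [-3.1, 3.1]. Speed limits (rad/s): [2.79, 2.79, 3.14, 3.14, 3.14, 3.14].

### API

Orientations are given as a rotation vector (axis times angle).
In Python, from cell import arm, optics gives the robot as it stands.
- The arm moves only by the tool play_rows, never from a script. Its argument "series" is a list of rows, each a list of 4 numbers: the shift along the tool's x, y, z in cm, then the turn about the tool's z in degrees. In form: [[dx, dy, dz, yaw], ...]. A call has 1 to 20 rows; each row shifts and turns the commanded pose from where the row before left it, along the tool's axes as they then stand; what a row does not reach is not made up. A row lasts 1/8 s, in which the tool goes at most 62.5 mm and 10.7 degrees, less where a joint would pass 70% of its speed; a pose out of reach is approached as far as the arm can. A call is refused whole if a number of a shift passes 6.25 or a number of a turn 10.7, either way. A call with a gripper value outside its range is refused whole. "grip" is the opening, from 0 (shut) to 1 (fully open), set as the call begins (left out, the last holds). The fingers move at their own pace and stop on an object; "newtons" is the grip in N (left out, the last holds). Time passes only in rows, so rows that do not move let the fingers close. It gives the time, the measured TCP pose, the force, the opening and the grip force at its end, in the units of the state.
- arm.state(): the state, without advancing time (a new reading comes with each control period).
- optics.camera(name): name is "side" or "top"; returns the picture (480x640x3 uint8, red, green, blue); there is no depth.
- optics.get_calibration(name): a dict with "vfov" (degrees; the focal length in pixels is half the picture's height over the tangent of half this angle, whatever the lens; pixels are square), "cx", "cy" (the principal point, pixels), "k1" (the pictures are not rectified: a ray, as slopes to the right and down, at radius r is drawn at 1 + k1 r^2 times it, then the intrinsics apply), "origin" and "orientation" of the camera in the world. Camera axes: x right, y down, z forward; pixel columns grow to the right and rows downward; lengths in m; the calibration is good to about 2 mm. A picture is of the moment at which its call begins. get_calibration takes no time and is no camera call.
- arm.close_job(): hands the job in; it is judged then, once.
The state is a dict: "time_s": time; "q": joint angles; "qvel": joint speeds; "tau": joint torques, N m; "tool_pos": TCP position; "tcp_rot": TCP orientation; "ft_force": force on the tool from outside, world axes, zero at the start; "torque": the same for the moment, N m; "grip_width": opening from 0.0 (shut) to 1.0 (fully open); "grasp_force": force on a finger pad.
Only numpy, scipy, OpenCV 4.12 (cv2) and the standard library are available. Lean on these libraries where they do the work, as an engineer would, in place of code of your own. Each camera call takes 0.05 s, during which the arm holds its last target. There are 200 camera calls.

## Working session

There is one attempt and no reset: what is moved stays moved. The work goes in short steps, Python scripts to look and compute and a tool call to move; the robot and the scene stay as the last step left them, time stands still between calls to the robot, and variables do not carry over. Pictures are saved under pics/ and viewed, at most 10 in all, crops included, and the job is handed in when it is done.

Besides the shell and the picture viewer there is one more tool, called after "Emit:" as a command line: name --pt "numbers of a row" for each row, then --argument value for the rest. play_rows: Moves the arm, as the interface text tells. Its arguments: {"type":"object","properties":{"series":{"type":"array","items":{"type":"array","items":{"type":"number"}}},"grip":{"type":"number"},"newtons":{"type":"number"}},"required":["series"]}

```bash
mkdir -p pics; ls
cat > h.py <<'E'
import numpy as np, cv2
from scipy.spatial.transform import Rotation as R
from cell import arm, optics
def snap(n,f):
    im=np.array(optics.camera(n)); cv2.imwrite('pics/'+f,im[:,:,::-1]); return im
def cal(n):
    c=optics.get_calibration(n); f=240/np.tan(np.radians(c['vfov'])/2)
    K=np.array([[f,0,c['cx']],[0,f,c['cy']],[0,0,1]]); o=np.array(c['orientation'],float)
    M=R.from_rotvec(o).as_matrix() if o.size==3 else o.reshape(3,3)
    return K,np.array([c['k1'],0,0,0.]),M,np.array(c['origin'],float)
def ray(n,uv):
    K,d,M,o=cal(n); p=cv2.undistortPoints(np.array(uv,float).reshape(-1,1,2),K,d).reshape(-1,2)
    return o,np.c_[p,np.ones(len(p))]@M.T
def plane(n,uv,z):
    o,r=ray(n,uv); return o+r*((z-o[2])/r[:,2])[:,None]
def proj(n,P):
    K,d,M,o=cal(n); q=(np.array(P,float).reshape(-1,3)-o)@M
    return cv2.projectPoints(q,np.zeros(3),np.zeros(3),K,d)[0].reshape(-1,2)
E
python3 - <<'E'
from h import *
for n in('top','side'):
    print(optics.get_calibration(n)); snap(n,n+'0.png')
print(arm.state())
E
```

```text
pics
{'vfov': 57.764860397957705, 'cx': 317.23569748428616, 'cy': 242.52716109012476, 'k1': -0.010080809219243222, 'origin': array([0.41901454, 0.0633401 , 1.11709525]), 'orientation': array([-2.19842417,  2.15228159, -0.11269416])}
{'vfov': 48.958176231141785, 'cx': 328.2665928767593, 'cy': 239.840149259472, 'k1': -0.006761327975887645, 'origin': array([0.12553279, 1.02917852, 0.70529198]), 'orientation': array([-0.4683701 ,  2.51320801, -1.48763906])}
{'time_s': 0.1, 'q': array([-1.02540796e+00,  3.85496164e-01,  6.76272877e-03, -4.50862418e-04,
       -1.19400087e+00, -2.58607769e-01]), 'qvel': array([ 0.00115627, -0.00243794,  0.00299059,  0.00021388,  0.0006646 ,
       -0.00037103]), 'tau': array([-3.01109721e-04, -3.91690421e+01,  1.87934572e+01,  4.23186511e+00,
        1.34684096e-02, -7.26333042e-05]), 'tool_pos': array([ 0.17664354, -0.59889369,  0.19185682]), 'tcp_rot': array([ 4.48619850e-01, -3.10901824e+00, -3.05868677e-03]), 'ft_force': array([-0.05667566, -0.59921614,  0.23383031]), 'torque': array([-0.02677821, -0.00015435,  0.04214806]), 'grasp_force': 0.0, 'grip_width': 1.000179638263147}
```

View pics/top0.png

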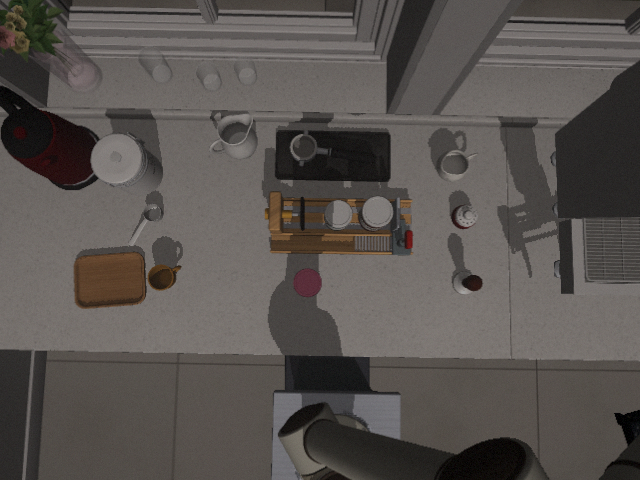

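View pics/side0.png

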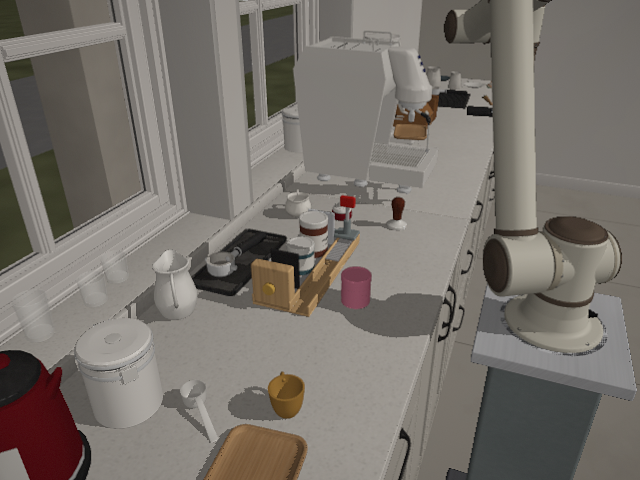

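The top view shows the keeper lying across the picture. The pad is at (303,213), the short tin at (338,213), the tall tin at (376,212), the fence at about (400,213) and the red grip at (409,239). The pink look-alike is at (308,283). Next I'll measure the red grip, the keeper axis and the pad.

```bash
cat > m.py <<'E'
from h import *
def red(im,box):
    x0,y0,x1,y1=box; h=cv2.cvtColor(im,cv2.COLOR_RGB2HSV)
    m=(((h[...,0]<6)|(h[...,0]>174))&(h[...,1]>190)&(h[...,2]>60)).astype(np.uint8)
    k=np.zeros_like(m);k[y0:y1,x0:x1]=m[y0:y1,x0:x1]; return k
E
python3 - <<'E'
from m import *
t=cv2.imread('pics/top0.png')[:,:,::-1].copy(); s=cv2.imread('pics/side0.png')[:,:,::-1].copy()
m=red(t,(395,225,425,255)); ys,xs=np.nonzero(m); print('top',xs.min(),xs.max(),ys.min(),ys.max(),xs.mean(),ys.mean(),len(xs))
m2=red(s,(335,190,360,212)); ys2,xs2=np.nonzero(m2); print('side',xs2.min(),xs2.max(),ys2.min(),ys2.max(),xs2.mean(),ys2.mean())
for z in(.135,.15): print(z,plane('top',[[xs.mean(),ys.mean()]],z))
o1,r1=ray('top',[[xs.mean(),ys.mean()]]);o2,r2=ray('side',[[xs2.mean(),ys2.mean()]])
A=np.c_[r1[0],-r2[0]];k=np.linalg.lstsq(A,o2-o1,rcond=None)[0];print('tri',o1+k[0]*r1[0],o2+k[1]*r2[0])
c=t[180:265,255:425]; cv2.imwrite('pics/c0.png',cv2.resize(c,None,fx=4.7,fy=4.7,interpolation=cv2.INTER_CUBIC)[:,:,::-1])
d=s[185:320,240:375]; cv2.imwrite('pics/c1.png',cv2.resize(d,None,fx=4.4,fy=4.4,interpolation=cv2.INTER_CUBIC)[:,:,::-1])
E
```

```text
top 407 411 231 248 409.1641791044776 239.47761194029852 67
side 341 354 196 207 347.3333333333333 201.16666666666666
0.135 [[ 0.52541974 -0.15168749  0.135     ]]
0.15 [[ 0.52379457 -0.14840327  0.15      ]]
tri [ 0.52536339 -0.1515736   0.13552016] [ 0.52482764 -0.15174483  0.1354996 ]
```

View pics/c0.png

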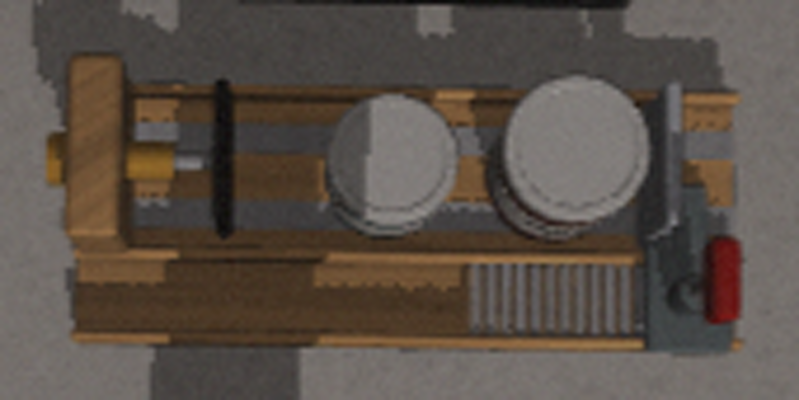

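View pics/c1.png

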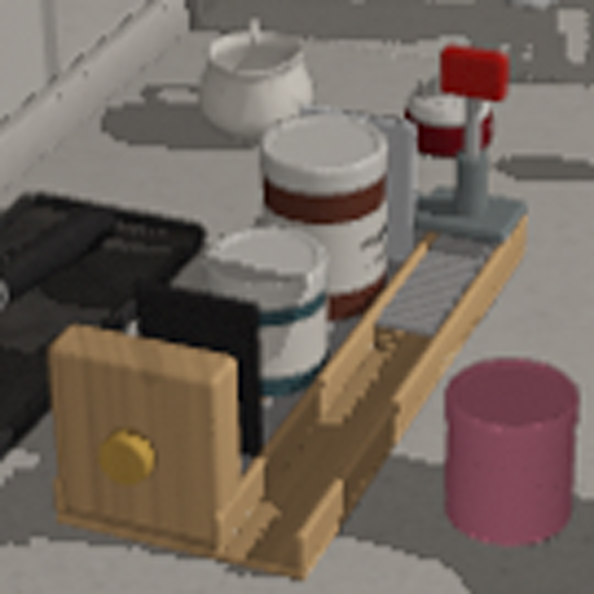

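The crops show the short tin nearer the pad and the tall tin nearer the fence. In the c0 crop, the pad face is at x≈233 and the fence face at x≈668. The grip is red and upright in both views. Next come the yaw and the pad–fence gap.

Run:
```python
from m import *
def P(pts,z): return plane('top',np.array(pts)/4.7+[255,180]-0.4,z)
f=lambda n,a:print(n,a.round(4).tolist())
base=P([[76,338],[648,347]],.028); f('low wall edge',base); d=base[0]-base[1]; print('yaw',np.degrees(np.arctan2(-d[0],d[1])))
w=P([[138,93],[738,100]],.028); d=w[0]-w[1]; f('up wall',w);print('yaw',np.degrees(np.arctan2(-d[0],d[1])))
blk=P([[122,60],[122,240]],.105);f('endblock',blk)
pad=P([[232,85],[233,232]],.104);f('pad face',pad)
fe=P([[668,90],[666,225]],.104);f('fence face',fe)
tins=P([[392,152]],.073);f('short',tins);f('tall',P([[577,140]],.101))
st=arm.state(); M=R.from_rotvec(st['tcp_rot']).as_matrix(); print(M.round(3))
```

```text
low wall edge [[0.4991, 0.1726, 0.028], [0.5008, -0.1331, 0.028]]
yaw 0.3229978689068097
up wall [[0.6324, 0.1433, 0.028], [0.6359, -0.1814, 0.028]]
yaw 0.6155320613555936
endblock [[0.634, 0.1461, 0.105], [0.5429, 0.1435, 0.105]]
pad face [[0.6227, 0.0906, 0.104], [0.5482, 0.0883, 0.104]]
fence face [[0.6251, -0.1289, 0.104], [0.5565, -0.1281, 0.104]]
short [[0.5956, 0.0079, 0.073]]
tall [[0.5991, -0.0837, 0.101]]
[[-0.959 -0.283 -0.001]
 [-0.283  0.959  0.002]
 [ 0.     0.002 -1.   ]]
```

Emit:
play_rows --pt "0 0 0 5.3" --pt "0 0 0 5.3" --pt "0 0 0 5.3" --pt "-2.5 3.17 0 0" --pt "-2.5 3.17 0 0" --pt "-2.5 3.17 0 0" --pt "-2.5 3.17 0 0" --pt "-2.5 3.17 0 0" --pt "-2.5 3.17 0 0" --pt "-2.5 3.17 0 0" --pt "-2.5 3.17 0 0" --pt "-2.5 3.17 0 0" --pt "-2.5 3.17 0 0" --pt "-2.5 3.17 0 0" --pt "-2.5 3.17 0 0" --pt "-2.5 3.17 0 0" --pt "-2.5 3.17 0 0" --pt "0 0 0 0" --pt "0 0 0 0" --grip 0.6

```text
time_s: 2.48
tool_pos: [0.5221, -0.1524, 0.1924]
tcp_rot: [0.015, -3.14, -0.0]
ft_force: [-0.3, -0.6, -0.1]
grip_width: 0.599
grasp_force: 0.0
```

Emit:
play_rows --pt "-0.3 0.05 0 0" --pt "0 0 1.5 0" --pt "0 0 1.5 0" --pt "0 0 1.5 0" --pt "0 0 1.5 0" --pt "0 0 1.0 0" --pt "0 0 0.4 0" --pt "0 0 0 0" --pt "0 0 0 0"

```text
time_s: 3.6
tool_pos: [0.5262, -0.1519, 0.1194]
tcp_rot: [-0.015, 3.14, -0.0]
ft_force: [-0.7, 0.0, 0.6]
grip_width: 0.599
grasp_force: 0.0
```

Run:
```python
from m import *
a=snap('top','t1.png')[180:265,335:440]; b=snap('side','s1.png')[150:260,290:400]
z=lambda c:cv2.resize(c,(400,400),interpolation=cv2.INTER_CUBIC)
cv2.imwrite('pics/p1.png',np.hstack([z(a),z(b)])[:,:,::-1])
```

```text
(no output)
```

View pics/p1.png

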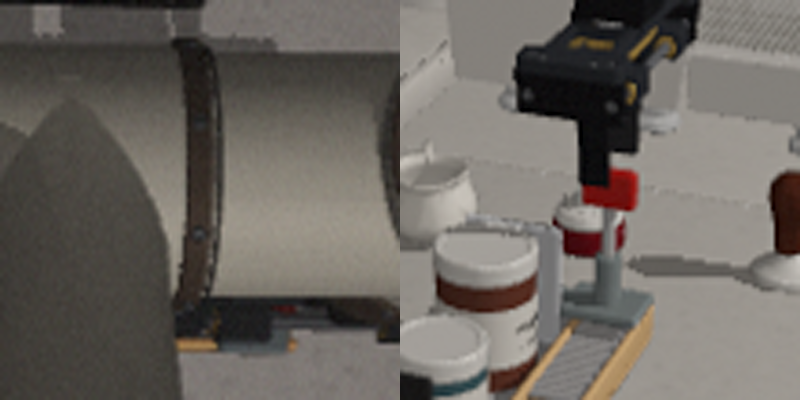

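Run:
```python
from m import *
st=arm.state();p=st['tool_pos'];print(p)
q=[[p[0]+dx,p[1]+.032,p[2]] for dx in(-.0095,0,.0095)]
print(((proj('side',q)-[290,150])*400/110+[400,0]).round())
s=cv2.imread('pics/s1.png')[:,:,::-1].copy()
ys,xs=np.nonzero(red(s,(335,190,360,212)));print(xs.min(),xs.max(),ys.min(),ys.max())
g=[[.525+dx,-.1515+.007,.135] for dx in(-.02,0,.02)]
print(((proj('side',g)-[290,150])*400/110+[400,0]).round())
```

```text
[ 0.52602738 -0.15191232  0.119387  ]
[[604. 226.]
 [592. 224.]
 [579. 222.]]
341 354 197 207
[[632. 195.]
 [605. 191.]
 [578. 186.]]
```

Run:
```python
from m import *
s=cv2.imread('pics/s1.png'); x0,y0=320,160
c=cv2.resize(s[y0:y0+70,x0:x0+60],None,fx=8,fy=8,interpolation=cv2.INTER_CUBIC)
p=arm.state()['tool_pos']
for dy in(-.03,.03):
  for dz in(0,.019,.038,.07):
    u=((proj('side',[[p[0]-.0,p[1]+dy,p[2]+dz]])[0]-[x0,y0])*8+4).astype(int); cv2.circle(c,tuple(int(i) for i in u),3,(0,255,0) if dy>0 else (255,255,0),-1)
cv2.imwrite('pics/p2.png',c)
```

```text
(no output)
```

View pics/p2.png

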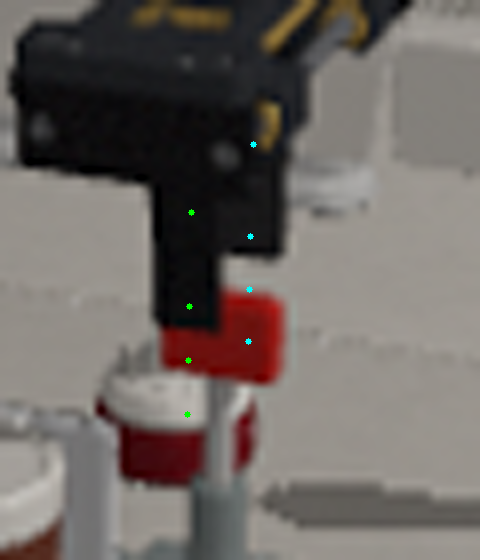

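Run:
```python
from m import *
p=arm.state()['tool_pos']
for y in(.095,-.095):
  for x in(-.0375,.0375):
    for z in(.07,.1): print(x,y,z,((proj('side',[p+np.array([x,y,z])])[0]-[320,160])*8+4).round())
```

```text
-0.0375 0.095 0.07 [237. 311.]
-0.0375 0.095 0.1 [239. 217.]
0.0375 0.095 0.07 [  2. 273.]
0.0375 0.095 0.1 [  2. 181.]
-0.0375 -0.095 0.07 [423.  92.]
-0.0375 -0.095 0.1 [426.   6.]
0.0375 -0.095 0.07 [210.  62.]
0.0375 -0.095 0.1 [212. -22.]
```

Run:
```python
from m import *
a=np.array(optics.camera('side')); s=cv2.imread('pics/s1.png')[:,:,::-1]
d=np.abs(a.astype(int)-s).sum(2)>60; print(d.sum()); 
# lowest dark finger pixel in column 343
for im in (s,a): print([int(im[v,343].sum()) for v in range(180,215)])
st=arm.state();print(st['time_s'],st['q'],st['tool_pos'])
cv2.imwrite('pics/s2.png',a[:,:,::-1])
```

```text
30
[43, 42, 36, 44, 38, 37, 42, 42, 34, 38, 37, 33, 39, 39, 45, 32, 44, 33, 45, 43, 28, 122, 142, 137, 130, 123, 269, 480, 489, 507, 532, 525, 509, 349, 153]
[36, 45, 41, 30, 42, 44, 34, 39, 39, 31, 44, 39, 34, 39, 27, 43, 41, 44, 32, 34, 35, 124, 137, 137, 136, 123, 270, 480, 489, 510, 532, 525, 509, 350, 145]
3.75 [ 1.50768921e-02  3.19433134e-01 -2.89989960e-01  3.33778550e-05
 -9.60375002e-01 -1.57658487e+00] [ 0.52594998 -0.15189707  0.11933027]
```

The close-up shows a discrepancy. The fingertips are drawn about 31 mm above the reported TCP, at z≈0.150, just level with the top of the grip. A light closing test here will show which is right.

Emit:
play_rows --pt "0 0 -0.4 0" --pt "0 0 0 0" --pt "0 0 0 0" --pt "0 0 0 0" --pt "0 0 0 0" --pt "0 0 0 0" --grip 0 --newtons 3

```text
time_s: 4.5
tool_pos: [0.5256, -0.1519, 0.1228]
tcp_rot: [0.015, -3.141, -0.0]
ft_force: [0.3, -0.1, 1.0]
grip_width: 0.035
grasp_force: 0.0
```

The fingers closed to 3.5% without touching anything, so they really are above the grip. I'll use the top view to tell a z offset from a y offset.

Run:
```python
from m import *
t=snap('top','t3.png')[:,:,::-1].copy(); s=snap('side','s3.png')[:,:,::-1].copy(); p=arm.state()['tool_pos']
def ov(im,n,x0,y0,w,h,k):
    c=cv2.resize(im[y0:y0+h,x0:x0+w],None,fx=k,fy=k,interpolation=cv2.INTER_CUBIC)
    for off,col in(((0,0,.031),(0,255,0)),((.022,-.066,0),(255,255,0))):
        for q in((-.0375,-.095,.07),(-.0375,.095,.07),(.0375,.095,.07),(0,0,0)):
            u=(proj(n,[p+np.array(off)+q])[0]-[x0,y0]+.5)*k; cv2.circle(c,tuple(int(i) for i in u),4,col,-1)
    return c
cv2.imwrite('pics/p3.png',np.hstack([ov(t,'top',360,215,80,80,5),ov(s,'side',310,150,80,80,5)]))
```

```text
(no output)
```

View pics/p3.png

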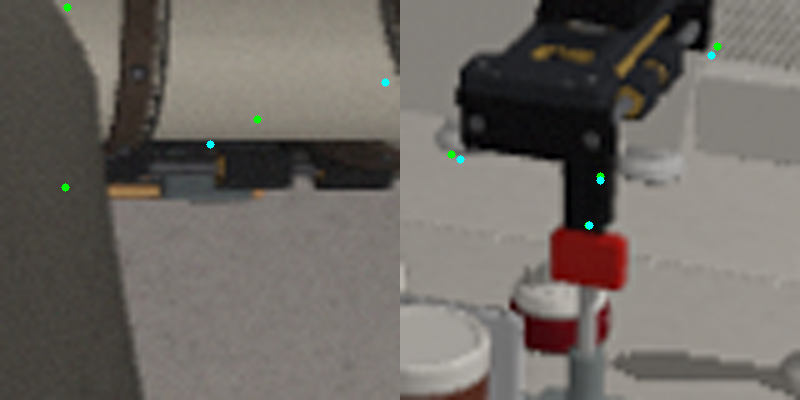

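It's a z offset: the body's lower edge sits at row 187 as the +31 mm case predicts, and the closed tips sit right on the grip's top edge and are centred on it (589,230). I'll open and go down about 34 mm, so the reported z will read about 0.089.

Emit:
play_rows --pt "0 0 0 0" --pt "0 0 0 0" --pt "0 0 0 0" --pt "0 0 0 0" --pt "0 0 0.8 0" --pt "0 0 0.8 0" --pt "0 0 0.8 0" --pt "0 0 0.6 0" --pt "0 0 0.4 0" --pt "0 0 0 0" --pt "0 0 0 0" --grip 0.6

```text
time_s: 5.98
tool_pos: [0.5259, -0.1519, 0.0891]
tcp_rot: [-0.015, 3.141, -0.0]
ft_force: [1.1, 0.4, -0.7]
grip_width: 0.603
grasp_force: 0.0
```

Emit:
play_rows --pt "0 0 0 0" --pt "0 0 0 0" --pt "0 0 0 0" --pt "0 0 0 0" --pt "0 0 0 0" --pt "0 0 0 0" --grip 0 --newtons 35

```text
time_s: 6.72
tool_pos: [0.5257, -0.1495, 0.0889]
tcp_rot: [-0.014, 3.141, 0.005]
ft_force: [-1.1, 9.8, 2.3]
grip_width: 0.161
grasp_force: 35.0
```

Emit:
play_rows --pt "0 0.25 0 0" --pt "0 0 0 0" --pt "0 0 -0.3 0" --pt "0 0 -0.3 0" --pt "0 0 -0.3 0" --pt "0 0 -0.2 0" --pt "0 0 0 0" --pt "0 0 0 0"

```text
time_s: 7.72
tool_pos: [0.5256, -0.1493, 0.0996]
tcp_rot: [0.014, -3.141, -0.0]
ft_force: [3.5, 0.2, -9.3]
grip_width: 0.159
grasp_force: 35.0
```

Emit:
play_rows --pt "0 0.3 0 0" --pt "0 0.3 0 0" --pt "0 0.3 0 0" --pt "0 0.3 0 0" --pt "0 0.3 0 0" --pt "0 0.3 0 0" --pt "0 0.3 0 0" --pt "0 0.3 0 0" --pt "0 0.3 0 0" --pt "0 0.3 0 0" --pt "0 0.3 0 0" --pt "0 0.3 0 0" --pt "0 0.3 0 0" --pt "0 0.3 0 0" --pt "0 0.3 0 0" --pt "0 0.3 0 0" --pt "0 0.3 0 0" --pt "0 0.3 0 0" --pt "0 0.3 0 0" --pt "0 0 0 0"

```text
time_s: 10.22
tool_pos: [0.5252, -0.0919, 0.0998]
tcp_rot: [-0.015, 3.141, 0.001]
ft_force: [4.0, 0.1, -9.2]
grip_width: 0.154
grasp_force: 35.0
```

Emit:
play_rows --pt "0 0.2 0 0" --pt "0 0.2 0 0" --pt "0 0 0 0" --pt "0 0 0 0"

```text
time_s: 10.72
tool_pos: [0.5252, -0.0882, 0.0998]
tcp_rot: [-0.015, 3.141, 0.0]
ft_force: [4.3, 0.3, -9.0]
grip_width: 0.157
grasp_force: 35.0
```

Run:
```python
from m import *
t=snap('top','t4.png');s=snap('side','s4.png'); st=arm.state();print(st['tool_pos'],st['ft_force'])
z=lambda c:cv2.resize(c,(400,400),interpolation=cv2.INTER_CUBIC)
cv2.imwrite('pics/p4.png',np.hstack([z(t[160:280,260:380]),z(s[185:305,240:360])])[:,:,::-1])
```

```text
[ 0.52520125 -0.08826234  0.0998817 ] [ 3.7610156   0.21530273 -9.52258986]
```

View pics/p4.png

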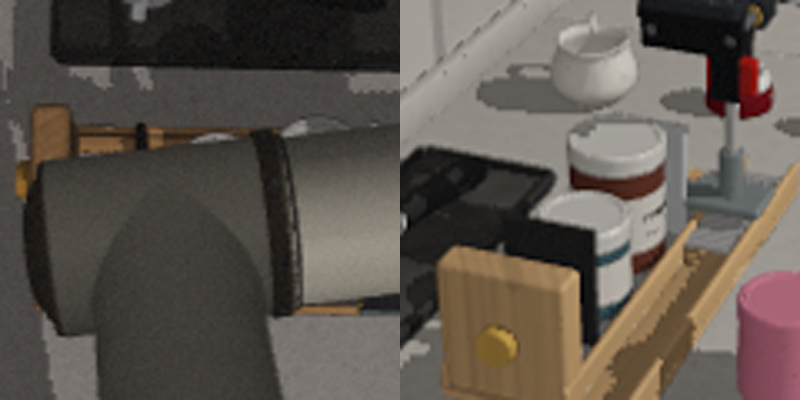

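The tins are upright and pushed together by the fence, with a small gap left to the pad. From here I'll go in short settled steps and read Fy.

Emit:
play_rows --pt "0 0.2 0 0" --pt "0 0.2 0 0" --pt "0 0.2 0 0" --pt "0 0.2 0 0" --pt "0 0 0 0" --pt "0 0 0 0"

```text
time_s: 11.58
tool_pos: [0.5251, -0.0802, 0.0999]
tcp_rot: [-0.015, 3.141, 0.0]
ft_force: [4.7, -0.4, -9.9]
grip_width: 0.156
grasp_force: 35.0
```

Emit:
play_rows --pt "0 0.2 0 0" --pt "0 0.2 0 0" --pt "0 0 0 0" --pt "0 0 0 0"

```text
time_s: 12.08
tool_pos: [0.5251, -0.0763, 0.0999]
tcp_rot: [-0.015, 3.141, 0.0]
ft_force: [4.0, -0.3, -9.1]
grip_width: 0.156
grasp_force: 35.0
```

Emit:
play_rows --pt "0 0.2 0 0" --pt "0 0.2 0 0" --pt "0 0 0 0" --pt "0 0 0 0"

```text
time_s: 12.58
tool_pos: [0.5251, -0.0723, 0.0999]
tcp_rot: [-0.015, 3.141, 0.0]
ft_force: [4.6, -0.5, -9.9]
grip_width: 0.155
grasp_force: 35.0
```

Emit:
play_rows --pt "0 0.2 0 0" --pt "0 0.1 0 0" --pt "0 0 0 0" --pt "0 0 0 0" --pt "0 0 0 0"

```text
time_s: 13.2
tool_pos: [0.5251, -0.0695, 0.0999]
tcp_rot: [-0.015, 3.141, -0.0]
ft_force: [5.5, -1.0, -10.5]
grip_width: 0.162
grasp_force: 35.0
```

Emit:
play_rows --pt "0 0.2 0 0" --pt "0 0.1 0 0" --pt "0 0 0 0" --pt "0 0 0 0" --pt "0 0 0 0"

```text
time_s: 13.82
tool_pos: [0.5251, -0.067, 0.1]
tcp_rot: [-0.015, 3.141, -0.001]
ft_force: [5.8, -2.8, -9.9]
grip_width: 0.158
grasp_force: 35.0
```

Emit:
play_rows --pt "0 0.2 0 0" --pt "0 0.1 0 0" --pt "0 0 0 0" --pt "0 0 0 0" --pt "0 0 0 0"

```text
time_s: 14.45
tool_pos: [0.525, -0.0646, 0.1001]
tcp_rot: [-0.015, 3.141, -0.003]
ft_force: [5.9, -5.4, -10.4]
grip_width: 0.156
grasp_force: 35.0
```

Emit:
play_rows --pt "0 0.2 0 0" --pt "0 0.2 0 0" --pt "0 0 0 0" --pt "0 0 0 0" --pt "0 0 0 0"

```text
time_s: 15.08
tool_pos: [0.525, -0.0613, 0.1002]
tcp_rot: [-0.015, 3.142, -0.004]
ft_force: [5.7, -8.1, -10.7]
grip_width: 0.161
grasp_force: 35.0
```

At 88.0 mm of travel the pad is pressed about 9 mm, and the next notch (96 mm) would be about 17 mm, almost at the stop. So I'll press to about 12 mm, ease onto the 88 mm notch, and lower.

Emit:
play_rows --pt "0 0.2 0 0" --pt "0 0.17 0 0" --pt "0 0 0 0" --pt "0 0 0 0" --pt "0 0 0 0"

```text
time_s: 15.7
tool_pos: [0.525, -0.0586, 0.1003]
tcp_rot: [0.015, -3.141, 0.006]
ft_force: [6.6, -10.4, -9.2]
grip_width: 0.154
grasp_force: 35.0
```

Emit:
play_rows --pt "0 -0.15 0 0" --pt "0 -0.17 0 0" --pt "0 0 0 0" --pt "0 0 0 0"

```text
time_s: 16.2
tool_pos: [0.525, -0.0606, 0.1002]
tcp_rot: [-0.014, 3.141, -0.004]
ft_force: [5.7, -7.3, -10.8]
grip_width: 0.155
grasp_force: 35.0
```

Emit:
play_rows --pt "0 -0.04 0.2 0" --pt "0 0 0.3 0" --pt "0 0 0.3 0" --pt "0 0 0.2 0" --pt "0 0 0.1 0" --pt "0 0 0 0" --pt "0 0 0 0"

```text
time_s: 17.08
tool_pos: [0.525, -0.061, 0.0897]
tcp_rot: [-0.015, 3.141, -0.004]
ft_force: [4.5, -6.5, -6.8]
grip_width: 0.162
grasp_force: 35.0
```

Emit:
play_rows --pt "0 0 0.1 0" --pt "0 0 0.1 0" --pt "0 0 0 0" --pt "0 0 0 0"

```text
time_s: 17.58
tool_pos: [0.5251, -0.0611, 0.0889]
tcp_rot: [-0.016, 3.141, -0.004]
ft_force: [1.8, -5.4, -1.2]
grip_width: 0.158
grasp_force: 35.0
```

The bar is back at its starting height and seated. Now I'll open and rise straight up.

Emit:
play_rows --pt "0 0 0 0" --pt "0 0 0 0" --pt "0 0 0 0" --pt "0 0 0 0" --pt "0 0 0 0" --grip 0.6

```text
time_s: 18.2
tool_pos: [0.5247, -0.0592, 0.0869]
tcp_rot: [0.015, -3.141, 0.0]
ft_force: [0.3, 0.5, -0.1]
grip_width: 0.578
grasp_force: 0.0
```

Emit:
play_rows --pt "0 0 -0.8 0" --pt "0 0 -1.5 0" --pt "0 0 -2.0 0" --pt "0 0 -2.0 0" --pt "0 0 -2.0 0" --pt "0 0 -2.0 0" --pt "0 -4 0 0" --pt "0 -5 0 0" --pt "0 -5 0 0" --pt "0 -5 0 0" --pt "0 -5 0 0" --pt "0 -5 0 0" --pt "0 0 0 0" --pt "0 0 0 0"

```text
time_s: 19.95
tool_pos: [0.5274, -0.3492, 0.1904]
tcp_rot: [-0.014, 3.141, 0.0]
ft_force: [0.3, -0.0, -0.1]
grip_width: 0.602
grasp_force: 0.0
```

Run:
```python
from m import *
t=snap('top','t5.png');s=snap('side','s5.png'); st=arm.state();print(st['time_s'],st['tool_pos'],st['ft_force'])
m=red(t,(370,225,410,255));ys,xs=np.nonzero(m);
if len(xs): print('top',len(xs),plane('top',[[xs.mean(),ys.mean()]],.135))
z=lambda c:cv2.resize(c,(400,400),interpolation=cv2.INTER_CUBIC)
cv2.imwrite('pics/p5.png',np.hstack([z(t[160:280,260:380]),z(s[185:305,240:360])])[:,:,::-1])
ys2,xs2=np.nonzero(red(s,(300,180,360,225)));print(xs2.min(),xs2.max(),ys2.min(),ys2.max())
if len(xs):
  o1,r1=ray('top',[[xs.mean(),ys.mean()]]);o2,r2=ray('side',[[xs2.mean(),ys2.mean()]])
  k=np.linalg.lstsq(np.c_[r1[0],-r2[0]],o2-o1,rcond=None)[0];print('tri',o1+k[0]*r1[0],o2+k[1]*r2[0])
```

```text
20.05 [ 0.52769326 -0.3483082   0.1905364 ] [-0.05311473 -0.09293848 -0.51640432]
top 49 [[ 0.52537042 -0.06471557  0.135     ]]
328 350 209 221
tri [ 0.52540392 -0.0647559   0.13469066] [ 0.51964867 -0.06662828  0.13431154]
```

View pics/p5.png

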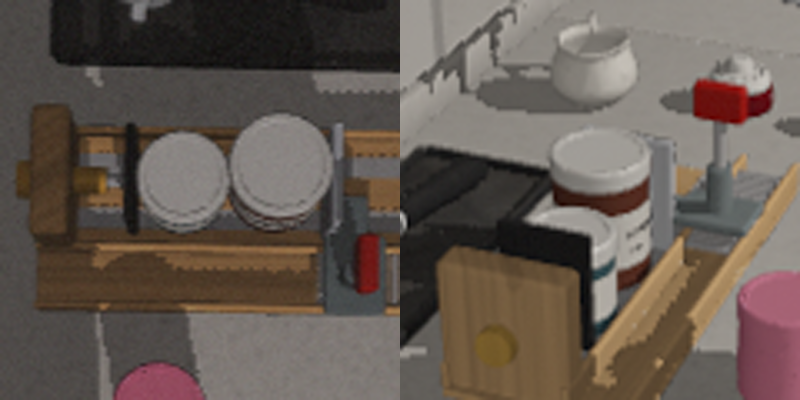

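The row is clamped, with the pad shifted left and both tins upright. The grip spans (328–344, 209–221) in the side view. One quick height check will show whether the pin is hanging on a rung.

Run:
```python
from m import *
def tri(t,s,bt,bs):
    c=[]
    for f,b in((t,bt),(s,bs)):
        ys,xs=np.nonzero(red(cv2.imread('pics/'+f)[:,:,::-1].copy(),b)); c.append([[xs.mean(),ys.mean()]])
    o1,r1=ray('top',c[0]);o2,r2=ray('side',c[1]);k=np.linalg.lstsq(np.c_[r1[0],-r2[0]],o2-o1,rcond=None)[0]
    print(o1+k[0]*r1[0],o2+k[1]*r2[0])
tri('top0.png','side0.png',(395,225,425,255),(335,190,360,207)); tri('t5.png','s5.png',(360,225,380,255),(320,200,345,225))
def padx(f):
    g=cv2.imread('pics/'+f)[180:264,255:425]; c=cv2.resize(g,None,fx=4.7,fy=4.7,interpolation=cv2.INTER_CUBIC).max(2)
    out=[]
    for v in(105,115,215,225):
        xs=np.nonzero(c[v,130:300]<40)[0]+130; out.append((xs.min(),xs.max()))
    return out
for f in('top0.png','t5.png'):
    q=padx(f);print(q,plane('top',np.array([[b,v] for (a,b),v in zip(q,(105,115,215,225))])/4.7+[255,180]-.4,.104)[:,1])
```

```text
[ 0.52533534 -0.15151693  0.13577898] [ 0.5249997  -0.15162428  0.13576611]
[ 0.52553935 -0.06266103  0.13546688] [ 0.52319857 -0.0634321   0.13531183]
[(np.int64(215), np.int64(232)), (np.int64(215), np.int64(231)), (np.int64(213), np.int64(232)), (np.int64(216), np.int64(232))] [0.0903436  0.09072421 0.08901863 0.08889897]
[(np.int64(201), np.int64(217)), (np.int64(202), np.int64(217)), (np.int64(200), np.int64(217)), (np.int64(203), np.int64(218))] [0.09787277 0.09774801 0.09650812 0.09588585]
```

The bar is fully down, at its starting height to within 0.5 mm, and the travel is about 88.5 mm. Force puts the pad press near 8.3 mm and the picture nearer 7 mm. The choice of notch depends on this, so I'll measure it more finely.

Run:
```python
from m import *
a=cv2.imread('pics/top0.png').max(2).astype(float); ts=[np.array(optics.camera('top')).max(2).astype(float) for _ in range(5)]
b=np.mean(ts,0)
def cen(im,lo,hi,v):
    w=np.clip(70-im[v,lo:hi],0,None); return (w*np.arange(lo,hi)).sum()/w.sum()
vs=list(range(201,229,3))
ca=[cen(a,297,309,v) for v in vs]; cb=[cen(b,293,305,v) for v in vs]
print(np.round(ca,2),np.round(cb,2))
pa=plane('top',np.c_[ca,vs],.104)[:,1];pb=plane('top',np.c_[cb,vs],.104)[:,1];print('press mm',np.round((pb-pa)*1e3,2),np.median(pb-pa)*1e3)
print([int(x) for x in a[215,292:312]],[int(x) for x in b[215,288:308]])
# side: pad template, subpixel by ECC translation
s0=cv2.imread('pics/side0.png',0);s5=cv2.imread('pics/s5.png',0)
big=lambda s:cv2.resize(s[240:300,265:310],None,fx=8,fy=8,interpolation=cv2.INTER_CUBIC)
A,B=big(s0),big(s5); T=A[60:420,150:320] 
dark=lambda M:[ (np.nonzero(M[v]<40)[0]).max()/8+265 for v in(160,200,240,280)]
print(dark(A),dark(B))
# predicted side shift of the pad's near-x edge for 8 mm
print(proj('side',[[.548,.089,.08],[.548,.097,.08]]))
```

```text
[302.55 302.12 302.21 302.13 301.47 301.59 301.91 301.7  302.09 302.48] [299.32 299.14 298.8  298.41 298.12 298.55 298.77 298.66 298.87 299.88]
press mm [7.62 7.03 8.04 8.76 7.88 7.16 7.38 7.13 7.56 6.11] 7.471352207991861
[101, 115, 114, 124, 122, 109, 55, 49, 30, 26, 20, 16, 42, 75, 76, 76, 76, 74, 75, 80] [73, 97, 147, 137, 107, 121, 121, 115, 54, 33, 27, 24, 33, 85, 138, 131, 123, 139, 136, 139]
[np.float64(298.375), np.float64(298.5), np.float64(298.5), np.float64(299.25)] [np.float64(296.625), np.float64(296.75), np.float64(309.875), np.float64(297.125)]
[[302.53266911 262.78429495]
 [301.12749972 264.49095069]]
```

```bash
python3 -c "
from cell import arm
print(arm.close_job())"
```

```text
the job is handed in; nothing more can be done
None
```

The row is clamped and the job is handed in: the bar is fully down in the 88 mm notch and the robot is clear. The pad was pushed to about 11–12 mm, then settled at roughly 8 mm of its 18 mm (below two thirds), because the next notch would have pressed it to about 16 mm, close to its stop.

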